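Clamp the block: start the flange nut on the jig's stud

ROBOT

A 6-joint arm with a two-finger parallel gripper is mounted at the origin on a cart in front of the work surface, level with it; the furniture and walls round the work are solid. World frame = base frame: x ahead of the robot, y to its left, z up, the work surface at z = 0. Lengths are in m, angles in degrees, forces in N, time in s.
With the tool pointing down it reaches from about 0.35 to 0.875 m from the base axis. Payload 4.2 kg.
Tool frame: the origin (TCP) lies on the centre line of the jaws, within the pads' length; the fingertips stand 25 mm ahead of it and the grasp point (between the pads) lies 6 mm ahead of it; z points along the fingers, y is the line along which they close (so a half turn about z gives the same grasp; the last joint's range is limited). The gripper opens to 87 mm and grips with 3 to 60 N. Pads are 19 mm wide; open, the fingers measure 117 mm over their backs; the gripper's body (75 mm by 190 mm) begins 51 mm behind the grasp point.
Start: joints at [86.952, 22.042, 0.453, 0, -68.411, -14.817], TCP at [0.192, 0.595, 0.248] pointing down, gripper open.
Joint ranges: [-179.83, 179.83], [-69.29, 118.12], [-61.27, 80.66], [-181.25, 117.63], [-171.15, -9.14], [-177.46, 177.46]. Speed limits (degrees/s): [159.86, 159.86, 180, 180, 180, 180].

INTERFACE

Orientations are given as a 3x3 rotation matrix whose columns are the frame's x, y, z axes.
In Python, from station import r gives the robot as it stands.
- The arm moves only by the tool move_arm, never from a script. Its argument "series" is a list of rows, each an object with "grip": the opening, from 0 (shut) to 1 (fully open); "xyz": the shift along the tool's x, y, z in mm, a list of three; "angular": the turn, a rotation vector about the tool's x, y, z in rad, a list of three. A call has 1 to 10 rows; each row is the pose to reach, as a shift and turn from the pose commanded when the call began, along the tool's axes at that moment; what a row does not reach only later rows make up. A row lasts 1/10 s, in which the tool goes at most 50 mm and 8.59 degrees, less where a joint would pass 70% of its speed; a pose out of reach is approached as far as the arm can. A call with a gripper value outside its range is refused whole. The fingers move at their own pace and stop on an object; the grip force is fixed at half the most. Time passes only in rows, so rows that repeat a pose let the fingers close. It gives the time, the measured TCP pose, the force, the opening and the grip force at its end, in the units of the state.
- r.sense(): the state, without advancing time (a new reading comes with each control period).
- r.capture(name): name is "scene" or "top"; returns a dict with "img" (400x640x3 uint8, red, green, blue), "camera_matrix" (3x3 intrinsics, pixels), "rvec" (rotation vector, rad) and "tvec" (3), from world to camera coordinates, as OpenCV has them. Camera axes: x right, y down, z forward; pixel columns grow to the right and rows downward; lengths in m; the calibration is good to about 2 mm. A picture is of the moment at which its call begins. There is no depth.
- r.finish_job(): hands the job in; it is judged then, once.
The state is a dict: "time_s": time; "joints": joint angles; "joint_velocities": joint speeds; "effort": joint torques, N m; "tcp_pos": TCP position; "ee_rot": TCP orientation; "wrist_force": force on the tool from outside, world axes, zero at the start; "moment": the same for the moment, N m; "gripper_width": opening from 0.0 (shut) to 1.0 (fully open); "gripper_force": force on a finger pad.
Only numpy, scipy, OpenCV 4.12 (cv2) and the standard library are available. Lean on these libraries where they do the work, as an engineer would, in place of code of your own. Each camera call takes 0.05 s, during which the arm holds its last target. There are 200 camera calls.

TASK

Clamp the wooden block in the blue jig: push the slotted strap fully forward by its red tail, then pull the brass flange nut up out of its sprung clip (leave the dark one in its clip) and set it over the stud. Turn the nut backwards (anticlockwise seen from above) until it drops into the thread, then wind it clockwise until it stops, so that the strap's foot presses on the block, and let go. Leave the other things on the bench where they are.

Things in the scene. Friction and masses are not known exactly. Their poses are not given: they have to be found in the camera images.
- stud_top (a point): Top centre of the fixed upright steel stud of the blue jig, 111 mm above the bench. Axes are the jig's: x along the strap from its red tail to the block, z up. The stud ends in an 8 mm high cone (10 mm across at the tip, 22 mm at its foot) on a plain pilot 22 mm in diameter.
- thread_start (a point): Point on the stud's axis 39 mm below stud_top, at the starts of four coarse interrupted ribs, 32 mm across (a four-start right-hand thread); how the thread is turned about the stud differs each time. A nut set on it rests on ribs or stops with nut_mid 21 to 28 mm below stud_top; turned clockwise there it jams at a stop.
- strap_top (a point): Point on the stud's axis at the height of the strap's top with the strap up, 48 mm below stud_top. A nut backed off anticlockwise by up to a quarter turn (sometimes hardly at all) has its lugs meet a stop over the gaps and, if not held or squeezed sideways, drops by its own weight onto the strap: nut_mid then 33 mm below stud_top.
- jig: Blue clamping jig, origin on the stud's axis at the bench, axes as stud_top. Fixed. Base 212 x 112 x 12 mm, from 100 mm behind to 112 mm ahead of the stud. Low fences hold the block; two fixed guides stand beside the strap, 38 mm either side, tops 56 mm above the bench.
- nut_mid (a point): Centre (half-way up, on the axis) of the brass nut; z is its axis, up. When dropped in the thread and turned clockwise it is drawn 2 to 3 mm farther down within about 65 degrees (under 0.6 N m), pressing the sprung strap, to a stop: nut_mid then about 36 mm below stud_top. It stays there by friction; over about 1.2 N m can force it past the stop.
- nut: Loose brass hex flange nut, 0.1 to 0.2 kg, origin on its axis at the foot. 50 mm across flats, 30 mm high, round flange 64 mm across and 5 mm thick at the foot. Through bore 34 mm, narrowed to 24 mm in the top 10 mm and by four small lugs at the foot (at +-x and +-y, 23.6 mm between them). Flats face +-x and 60 degrees from there.
- strip: Grey clip strip, 70 x 236 x 10 mm, long along y, origin under its centre; fixed. Two clips at y = +-55 mm, either may hold the brass nut: foot 10 mm above the bench, nut x across the strip (room for fingers there, above the flange). Sprung rollers at the nut's +-y hook over the flange, 28 mm high; a straight pull up of about 8 to 15 N frees it.
- spare_mid (a point): Centre of a second flange nut of the same shape in dark steel, in the other clip of the strip, 110 mm from the first. It stays there.
- strap_tail (a point): Centre of the outer face of the upright red tail plate of the slotted steel strap (plate 64 mm wide, 36 mm high, the face looks to -x of the jig, its centre 45 mm above the bench). Push it to +x of the jig; the way in front of it is open from above.
- strap (a joint): Slide of the strap along +x of the jig, m: 0 fully back, 0.050 fully forward against its stop with the foot over the block. About 2 N of friction; it stays where it is left.
- strap_press (a joint): How far the strap is pressed down against its spring, m: 0 up, 0.002 to 0.003 when the nut is wound down; 5 to 10 N.
- strap_foot: Small sprung black rubber foot, 16 mm across, under the strap's nose; origin at the centre of its underside. With the strap forward and up it hangs 0.6 mm above the block.
- block_mid (a point): Centre of the wooden block, 45 x 90 x 34 mm, lying loose in the fenced nest of the jig, 80 mm ahead of the stud.
- block: The same block; origin at the centre of its underside.
- flux_tin_mid (a point): Bystander: round pale tin, 47 mm across, 20 mm high; its centre.
- tape_red_mid (a point): Bystander: roll of red tape, 60 mm across, 18 mm high; its centre.
- relay_board_mid (a point): Bystander: small green circuit board with blue relays, 48 x 68 x 21 mm; its centre.
There are look-alikes about, which are no part of the job. What is shaped like the nut but orange is not meant.

How it is judged (in metres and radians):
On the way, in this order (a step that is already met when the one before it is completed fails the run):
1. the strap is pushed forward over the block (value of joint strap above 0.044 m), for 0.2 s.
2. the brass nut is out of its clip (distance of nut_mid from where it was at the start of the episode above 0.04 m), for 0.1 s.
3. the brass nut sits on the stud (horizontal distance between nut_mid and stud_top below 0.004 m and z of nut_mid in the frame of stud_top below -0.018 m and angle between nut_mid's own z axis and vertical below 0.12 rad), for 0.1 s.
4. the nut is wound down in the thread and presses the strap (value of joint strap_press above 0.0016 m and z of nut_mid in the frame of stud_top below -0.0335 m), for 0.2 s.
At the end, for the whole second after the job is handed in: The strap is forward (over 42 of 50 mm), the brass nut sits upright on the stud (axis within 4 mm, tilt under 0.12 rad), more than 33.5 mm below stud_top and at rest, holding the strap pressed down by more than 1.6 mm with its foot pressing on the wooden block (over 0.5 N) (all of step 4 and value of joint strap above 0.042 m and horizontal distance between nut_mid and stud_top below 0.004 m and angle between nut_mid's own z axis and vertical below 0.12 rad and contact force between strap_foot and block above 0.5 N and linear speed of nut below 0.02 m/s); the robot touches nothing.
It fails at once if the dark nut is disturbed in its clip (distance of spare_mid from where it was at the start of the episode above 0.015 m).
It fails at once if a bystander is pushed away (over 30 mm) (distance of any of flux_tin_mid, tape_red_mid, relay_board_mid from where it was at the start of the episode above 0.03 m).
It also fails if it takes over 64 s, if anything falls off the work surface, if the arm or the gripper's body presses on something with over 40 N, if the wrist force passes 120 N, or if a joint passes its speed limit or range.

## Working session

There is one attempt and no reset: what is moved stays moved. The work goes in short steps, Python scripts to look and compute and a tool call to move; the robot and the scene stay as the last step left them, time stands still between calls to the robot, and variables do not carry over. Pictures are saved under pics/ and viewed, at most 10 in all, crops included, and the job is handed in when it is done.

Besides the shell and the picture viewer there is one more tool, called after "Call:" by a JSON object that holds its "api" and its "payload". move_arm: Moves the arm, as the interface text tells. Its arguments: {"type":"object","properties":{"series":{"type":"array"}},"required":["series"]}

```bash
ls; mkdir -p pics; python3 - <<'E'
from station import r
import cv2,numpy as np
np.set_printoptions(precision=4,suppress=True)
s=r.sense();print(s)
for n in("scene","top"):
    c=r.capture(n);cv2.imwrite(f"pics/{n}0.png",c["img"][:,:,::-1])
    np.savez(f"{n}0.npz",**c);R=cv2.Rodrigues(np.array(c["rvec"]))[0]
    print(n,c["camera_matrix"],R,"pos",-R.T@np.array(c["tvec"]).ravel())
E
```

```text
pics
{'time_s': 0.0, 'joints': array([ 86.952 ,  22.091 ,   0.3808,  -0.0298, -68.412 , -14.8164]), 'joint_velocities': array([ 0.0255, -0.0557,  0.0258,  0.1567,  0.0694,  0.085 ]), 'effort': array([  0.0008, -39.0667,  18.7412,   4.2201,   0.0111,  -0.0002]), 'tcp_pos': array([0.1915, 0.5944, 0.2465]), 'ee_rot': array([[ 0.9517, -0.3069, -0.0006],
       [-0.3069, -0.9517, -0.0021],
       [ 0.0001,  0.0022, -1.    ]]), 'wrist_force': array([-0.5726, -0.3572, -0.3985]), 'moment': array([-0.0181, -0.0482,  0.0207]), 'gripper_force': 0.0, 'gripper_width': 0.9982109451151511}
scene [[436.6555   0.     324.695 ]
 [  0.     436.6555 194.2469]
 [  0.       0.       1.    ]] [[ 0.6378 -0.7702 -0.005 ]
 [-0.5433 -0.4453 -0.7117]
 [ 0.5459  0.4566 -0.7025]] pos [-0.2381 -0.6577  1.1205]
top [[419.8356   0.     319.1613]
 [  0.     419.8356 200.1297]
 [  0.       0.       1.    ]] [[-0.0086 -1.     -0.0023]
 [-0.9835  0.0089 -0.1807]
 [ 0.1807  0.0007 -0.9835]] pos [0.3322 0.0304 1.3315]
```

View pics/scene0.png

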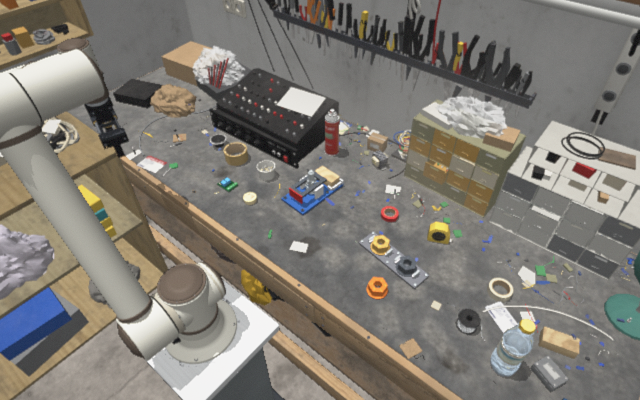

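View pics/top0.png

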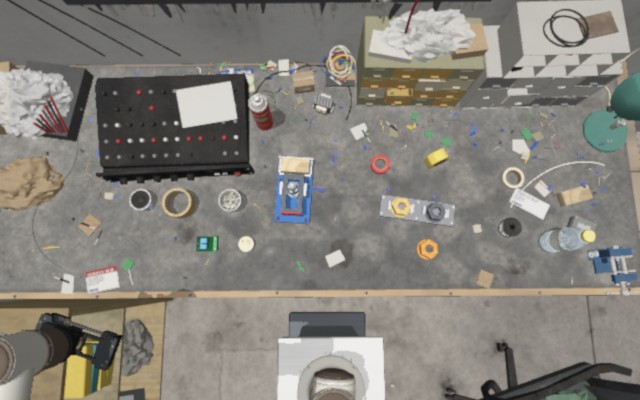

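Scene: jig at (313,190), with red tail at (297,195). The strip is at (393,258), brass nut at (380,243), dark nut at (407,265). In the top view the brass nut is at (400,206) and the dark nut at (436,212).
Candidates in the top view: brass (400,206) in the strip, dark (436,212), orange loose nut (427,249), yellow object (437,157). I choose (400,206), the one in the clip, and check it in enlarged crops.

```bash
python3 - <<'E'
import cv2,numpy as np
s=cv2.imread("pics/scene0.png");t=cv2.imread("pics/top0.png")
z=lambda im,x,y,w,h:cv2.resize(im[y:y+h,x:x+w],None,fx=5,fy=5,interpolation=cv2.INTER_CUBIC)
a=np.hstack([z(s,273,155,80,60),z(t,265,150,80,60)])
b=np.hstack([z(s,355,226,80,60),z(t,376,180,80,60)])
cv2.imwrite("pics/crop0.png",np.vstack([a,b]))
E
```

```text
(no output)
```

View pics/crop0.png

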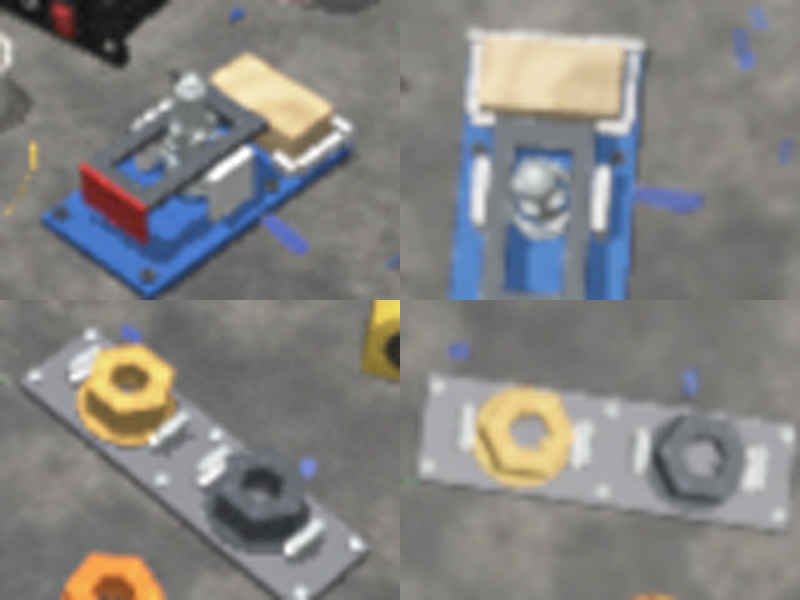

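Crops: brass nut hole at scene (380.6,241.4) / top (402,206.8), with hooks on both sides of the nut along the strip. The dark nut is separate, and the stud tip is at scene (311,171) / top (290.4,185.6). Next I triangulate.

```bash
cat >h.py <<'E'
import cv2,numpy as np
np.set_printoptions(precision=4,suppress=True)
def load(n):
    c=dict(np.load(n+".npz"));return c
def P(c):return c["camera_matrix"]@np.hstack([cv2.Rodrigues(c["rvec"].astype(float))[0],c["tvec"].reshape(3,1)])
S,T=load("scene0"),load("top0")
def tri(a,b):
    X=cv2.triangulatePoints(P(S),P(T),np.float64(a).reshape(2,1),np.float64(b).reshape(2,1)).ravel();X=X[:3]/X[3]
    return X,[np.round(proj(c,X)-p,1) for c,p in((S,a),(T,b))]
def proj(c,X):return cv2.projectPoints(np.float64(X).reshape(-1,3),c["rvec"].astype(float),c["tvec"].astype(float),c["camera_matrix"],None)[0].reshape(-1,2)
def onz(c,p,z):
    H=P(c);M=np.c_[H[:,0],H[:,1],H[:,2]*z+H[:,3]];v=np.linalg.solve(M,[*p,1]);return v[:2]/v[2]
E
python3 - <<'E'
from h import *
def cr(cx,cy,x0,y0):return np.array([(cx+.5)/5-.5+x0,(cy+.5)/5-.5+y0])
s1=lambda x,y:cr(x,y,273,155); t1=lambda x,y:cr(x-400,y,265,150)
s2=lambda x,y:cr(x,y-300,355,226); t2=lambda x,y:cr(x-400,y-300,376,180)
print("stud",tri(s1(190,78),t1(527,176)))
for n,a,b in(("brasshole",(128,377),(530,434)),("darkhole",(263,485),(704,455)),("c1",(92,328),(432,375)),("c2",(22,378),(418,478)),("c3",(370,548),(795,425)),("c4",(297,600),(787,527))):print(n,tri(s2(*a),t2(*b)))
for n,a in(("tailend L",(42,215)),("tailend R",(148,292)),("front R",(352,148))):print("jig",n,onz(S,s1(*a),.012))
im=T["img"];hsv=cv2.cvtColor(im,cv2.COLOR_RGB2HSV)
m=cv2.inRange(hsv,(100,120,80),(125,255,255));m[:150]=0;m[230:]=0;m[:,:268]=0;m[:,320:]=0
c=max(cv2.findContours(m,0,1)[0],key=cv2.contourArea);h=cv2.convexHull(c)[:,0];
for f in((1,1),(-1,1)):
    p=h[np.argmax(h@f)];print(p,onz(T,p,.012))
# red tail in both
for n,cc,r in(("S",S,(280,180,310,210)),("T",T,(270,190,320,225))):
    hs=cv2.cvtColor(cc["img"],cv2.COLOR_RGB2HSV);m=cv2.inRange(hs,(0,150,60),(8,255,255))|cv2.inRange(hs,(172,150,60),(180,255,255))
    k=np.zeros_like(m);k[r[1]:r[3],r[0]:r[2]]=1;q=np.argwhere((m>0)&(k>0))[:,::-1]
    print(n,len(q),q.mean(0),cv2.boxPoints(cv2.minAreaRect(q.astype(np.float32))).round(1).tolist())
# bystanders
for n,p,z in(("tin",(246,243),.01),("tape",(380,164),.009),("board",(207,243),.01),("orange",(427,249),.03)):print(n,onz(T,p,z))
E
```

```text
stud (array([0.6065, 0.1158, 0.1089]), [array([[-0.8,  0.2]]), array([[ 0.7, -0.8]])])
brasshole (array([ 0.5483, -0.2263,  0.0414]), [array([[-0.4,  0.1]]), array([[ 0.3, -0.4]])])
darkhole (array([ 0.535 , -0.3355,  0.0353]), [array([[-0.4,  0.1]]), array([[ 0.3, -0.3]])])
c1 (array([ 0.5922, -0.1711,  0.0086]), [array([[-0.2,  0.1]]), array([[ 0.2, -0.2]])])
c2 (array([ 0.5262, -0.1605,  0.01  ]), [array([[-0.6,  0.1]]), array([[ 0.4, -0.5]])])
c3 (array([ 0.5579, -0.4028,  0.0054]), [array([[-0.2,  0.1]]), array([[ 0.1, -0.2]])])
c4 (array([ 0.4912, -0.3903,  0.0149]), [array([[-0.2,  0.1]]), array([[ 0.1, -0.2]])])
jig tailend L [0.5107 0.1731]
jig tailend R [0.5027 0.0641]
jig front R [0.707  0.0442]
[308 222] [0.5047 0.0673]
[275 220] [0.512  0.1718]
S 80 [295.4875 195.25  ] [[286.20001220703125, 192.0], [289.29998779296875, 187.60000610351562], [303.79998779296875, 198.0], [300.70001220703125, 202.39999389648438]]
T 21 [291.1429 213.4286] [[282.0, 214.0], [282.0, 213.0], [300.0, 213.0], [300.0, 214.0]]
tin [0.4402 0.2624]
tape [ 0.693  -0.1676]
board [0.4413 0.3851]
orange [ 0.4152 -0.2999]
```

```bash
python3 - <<'E'
from h import *
from scipy.optimize import least_squares
# jig fit: stud tip + tail corners + front R corner, in both views
cr=lambda cx,cy,x0,y0:[(cx+.5)/5-.5+x0,(cy+.5)/5-.5+y0]
s1=lambda x,y:cr(x,y,273,155); t1=lambda x,y:cr(x-400,y,265,150)
obs=[(S,(0,0,.111),s1(190,78)),(T,(0,0,.111),t1(527,176)),(S,(-.1,.056,.012),s1(42,215)),(S,(-.1,-.056,.012),s1(148,292)),(S,(.112,-.056,.012),s1(352,148)),(T,(-.1,-.056,.012),(308.5,222)),(T,(-.1,.056,.012),(274.5,220.5))]
def W(q,p):c,s=np.cos(q[2]),np.sin(q[2]);return np.array([q[0]+c*p[0]-s*p[1],q[1]+s*p[0]+c*p[1],p[2]])
f=lambda q:np.concatenate([(proj(c,W(q,p))[0]-o) for c,p,o in obs])
r=least_squares(f,[.607,.113,-.08],loss="soft_l1");print(r.x,np.degrees(r.x[2]),r.fun.reshape(-1,2).round(1).tolist())
for z in(.063,):print("tail top",onz(T,(291.1,213.4),z),onz(S,(295.5,195.25),.045))
q=r.x;c,s=np.cos(q[2]),np.sin(q[2])
for p in(onz(T,(291.1,213.4),.063),onz(S,(295.5,195.25),.045)):
    d=p-q[:2];print("in jig",c*d[0]+s*d[1],-s*d[0]+c*d[1])
E
```

```text
[ 0.6061  0.1129 -0.069 ] -3.952078411662979 [[-0.3, 0.1], [1.6, -0.8], [-0.6, -0.2], [-0.0, 0.1], [0.1, -1.6], [0.6, 0.7], [-0.7, 0.1]]
tail top [0.5249 0.1174] [0.5291 0.1172]
in jig -0.08131732077843476 -0.0011350626858627599
in jig -0.07716231288270882 -0.0010396834927868387
```

Call:
{"api": "move_arm", "payload": {"series": [{"grip": 0,"xyz": [430,357,100],"angular": [0,0,-0.237]},{"grip": 0,"xyz": [430,357,100],"angular": [0,0,-0.237]},{"grip": 0,"xyz": [430,357,100],"angular": [0,0,-0.237]},{"grip": 0,"xyz": [430,357,100],"angular": [0,0,-0.237]},{"grip": 0,"xyz": [430,357,100],"angular": [0,0,-0.237]},{"grip": 0,"xyz": [430,357,100],"angular": [0,0,-0.237]},{"grip": 0,"xyz": [430,357,100],"angular": [0,0,-0.237]},{"grip": 0,"xyz": [430,357,100],"angular": [0,0,-0.237]},{"grip": 0,"xyz": [430,357,100],"angular": [0,0,-0.237]},{"grip": 0,"xyz": [430,357,100],"angular": [0,0,-0.237]}]}}

```text
time_s: 1.1
tcp_pos: [0.4562, 0.1776, 0.1591]
ee_rot: [[0.997, -0.074, -0.0], [-0.074, -0.997, 0.0], [-0.0, -0.0, -1.0]]
wrist_force: [1.0, 0.6, 1.1]
gripper_width: 0.169
gripper_force: 0.0
```

Call:
{"api": "move_arm", "payload": {"series": [{"grip": 0,"xyz": [39,52,20],"angular": [0,0,0]},{"grip": 0,"xyz": [39,52,20],"angular": [0,0,0]},{"grip": 0,"xyz": [39,52,84],"angular": [0,0,0]},{"grip": 0,"xyz": [39,52,84],"angular": [0,0,0]},{"grip": 0,"xyz": [39,52,84],"angular": [0,0,0]},{"grip": 0,"xyz": [39,52,84],"angular": [0,0,0]}]}}

```text
time_s: 1.7
tcp_pos: [0.4911, 0.1249, 0.0758]
ee_rot: [[0.997, -0.074, 0.0], [-0.074, -0.997, -0.0], [0.0, 0.0, -1.0]]
wrist_force: [-0.8, 0.6, 0.6]
gripper_width: 0.005
gripper_force: 0.0
```

```bash
python3 - <<'E'
from station import r
import cv2,numpy as np
a=r.capture("scene");b=r.capture("top");s=r.sense();print(s["tcp_pos"],s["joints"],s["gripper_width"])
z=lambda im,x,y:cv2.resize(im[y:y+100,x:x+80],None,fx=5,fy=5,interpolation=cv2.INTER_CUBIC)
cv2.imwrite("pics/c1.png",np.hstack([z(a["img"],265,115),z(b["img"],255,140)])[:,:,::-1])
E
```

```text
[0.49157882 0.1254116  0.07677212] [ 3.26814788e+01  2.21152583e+01 -2.84447176e+01  2.56806597e-02
 -3.92787512e+01  5.30587381e+01] 0.0033493549923545364
```

View pics/c1.png

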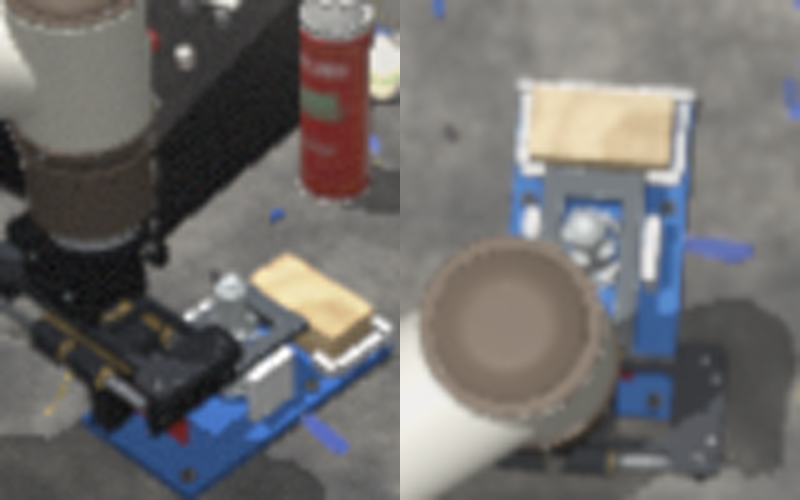

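The gripper stands behind the red tail with fingers closed and the stud clear ahead. I push now.

Call:
{"api": "move_arm", "payload": {"series": [{"grip": 0,"xyz": [20,2,2],"angular": [0,0,0]},{"grip": 0,"xyz": [35,3,2],"angular": [0,0,0]},{"grip": 0,"xyz": [50,3,2],"angular": [0,0,0]},{"grip": 0,"xyz": [62,3,2],"angular": [0,0,0]},{"grip": 0,"xyz": [72,3,2],"angular": [0,0,0]},{"grip": 0,"xyz": [72,3,2],"angular": [0,0,0]}]}}

```text
time_s: 2.4
tcp_pos: [0.554, 0.1171, 0.072]
ee_rot: [[0.997, -0.077, -0.019], [-0.077, -0.997, -0.001], [-0.018, 0.003, -1.0]]
wrist_force: [-22.6, 13.1, 10.2]
gripper_width: 0.01
gripper_force: 12.0
```

```bash
python3 - <<'E'
from station import r
import cv2,numpy as np
a=r.capture("scene");b=r.capture("top");s=r.sense();print(s["tcp_pos"],s["wrist_force"],s["moment"])
z=lambda im,x,y:cv2.resize(im[y:y+100,x:x+80],None,fx=5,fy=5,interpolation=cv2.INTER_CUBIC)
cv2.imwrite("pics/c2.png",np.hstack([z(a["img"],275,115),z(b["img"],255,140)])[:,:,::-1])
E
```

```text
[0.55391868 0.11703378 0.0723412 ] [-21.9100082   13.12401927  10.4472336 ] [3.6813278  6.45712009 0.06784662]
```

View pics/c2.png

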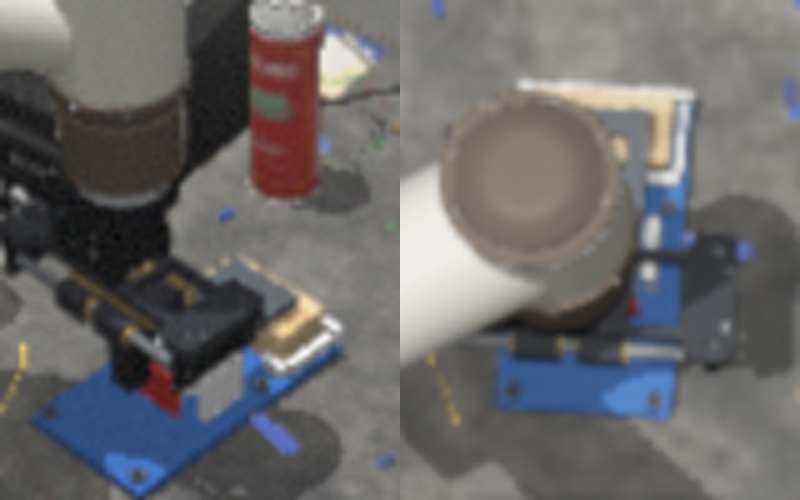

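The strap's nose is over the block, but possibly not fully. I back off, move aside and look.

Call:
{"api": "move_arm", "payload": {"series": [{"grip": 0,"xyz": [-40,0,0],"angular": [0,0,0]},{"grip": 0,"xyz": [-40,0,0],"angular": [0,0,0]},{"grip": 0,"xyz": [-40,0,-90],"angular": [0,0,0]},{"grip": 0,"xyz": [-40,0,-90],"angular": [0,0,0]},{"grip": 0,"xyz": [-40,200,-110],"angular": [0,0,0]},{"grip": 0,"xyz": [-40,200,-110],"angular": [0,0,0]},{"grip": 0,"xyz": [-40,200,-110],"angular": [0,0,0]},{"grip": 0,"xyz": [-40,200,-110],"angular": [0,0,0]},{"grip": 0,"xyz": [-40,200,-110],"angular": [0,0,0]}]}}

```text
time_s: 3.4
tcp_pos: [0.5077, -0.0847, 0.1853]
ee_rot: [[0.997, -0.081, 0.004], [-0.081, -0.997, -0.001], [0.004, 0.0, -1.0]]
wrist_force: [-1.1, 0.6, -0.4]
gripper_width: 0.006
gripper_force: 0.0
```

```bash
python3 - <<'E'
from station import r
import cv2,numpy as np
a=r.capture("scene");b=r.capture("top");s=r.sense();print(s["time_s"],s["tcp_pos"],s["wrist_force"])
np.savez("scene2.npz",**a);np.savez("top2.npz",**b)
z=lambda im,x,y:cv2.resize(im[y:y+80,x:x+57],None,fx=7,fy=7,interpolation=cv2.INTER_CUBIC)
cv2.imwrite("pics/c3.png",np.hstack([z(a["img"],287,150),z(b["img"],268,150)])[:,:,::-1])
E
```

```text
3.5 [ 0.50800966 -0.08142025  0.18452023] [0.18068868 1.31499523 0.10472095]
```

View pics/c3.png

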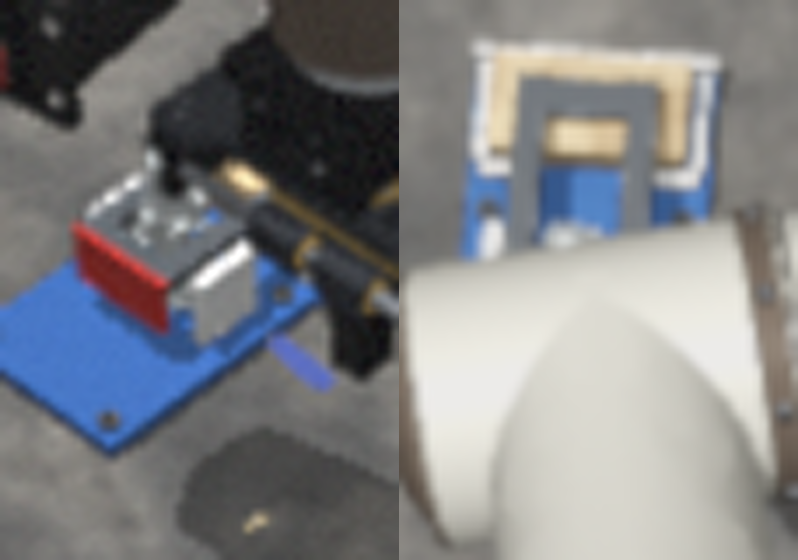

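```bash
python3 - <<'E'
from h import *
import math
q=[.6063,.1138,-.07]
c,s=math.cos(q[2]),math.sin(q[2])
for name in("scene0","scene2"):
    C=load(name);hs=cv2.cvtColor(C["img"],cv2.COLOR_RGB2HSV);m=cv2.inRange(hs,(0,150,60),(8,255,255))|cv2.inRange(hs,(172,150,60),(180,255,255))
    k=np.zeros_like(m);k[178:210,280:316]=1;u=np.argwhere((m>0)&(k>0))[:,::-1];p=onz(C,u.mean(0),.045);d=p-q[:2]
    print(len(u),u.mean(0),c*d[0]+s*d[1],-s*d[0]+c*d[1])
# nose front edge top edge in top2 and initial (crop c1)
for p in(((590-400+.5)/7-.5+268,(82+.5)/7-.5+150),):
    d=onz(load("top2"),p,.063)-q[:2];print("nose front now",c*d[0]+s*d[1])
p=((605-400+.5)/5-.5+255,(168+.5)/5-.5+140);d=onz(T,p,.063)-q[:2];print("nose front before",c*d[0]+s*d[1])
E
```

```text
80 [295.4875 195.25  ] -0.0773182741380061 -0.00198736447926543
78 [304.1538 189.4487] -0.03601467801097403 -0.0031724016294049063
nose front now 0.08347736329104301
nose front before 0.0454261506677835
```

Strap moved about 40 mm (tail from about -0.080 to -0.040 jig x), probably about 10 mm short. I push again with the tool tilted, so that the body keeps clear of the stud.

Call:
{"api": "move_arm", "payload": {"series": [{"grip": 0,"xyz": [-3,-50,10],"angular": [0,0.15,0]},{"grip": 0,"xyz": [-3,-100,20],"angular": [0,0.3,0]},{"grip": 0,"xyz": [-3,-150,30],"angular": [0,0.3,0]},{"grip": 0,"xyz": [-3,-202,35],"angular": [0,0.3,0]},{"grip": 0,"xyz": [-3,-202,35],"angular": [0,0.3,0]},{"grip": 0,"xyz": [-3,-202,75],"angular": [0,0.3,0]},{"grip": 0,"xyz": [-3,-202,115],"angular": [0,0.3,0]},{"grip": 0,"xyz": [-3,-202,115],"angular": [0,0.3,0]},{"grip": 0,"xyz": [-3,-202,115],"angular": [0,0.3,0]}]}}

```text
time_s: 4.4
tcp_pos: [0.5192, 0.1234, 0.0709]
ee_rot: [[0.956, -0.072, 0.285], [-0.067, -0.997, -0.026], [0.286, 0.006, -0.958]]
wrist_force: [-0.2, 1.6, -0.2]
gripper_width: 0.01
gripper_force: 0.0
```

Call:
{"api": "move_arm", "payload": {"series": [{"grip": 0,"xyz": [10,5,3],"angular": [0,0.0,0]},{"grip": 0,"xyz": [24,5,7],"angular": [0,0,0]},{"grip": 0,"xyz": [32,5,9.5],"angular": [0,0,0]},{"grip": 0,"xyz": [39,5,11.5],"angular": [0,0,0]},{"grip": 0,"xyz": [39,5,11.5],"angular": [0,0,0]}]}}

```text
time_s: 4.9
tcp_pos: [0.5489, 0.1152, 0.0673]
ee_rot: [[0.959, -0.067, 0.274], [-0.062, -0.998, -0.027], [0.275, 0.009, -0.961]]
wrist_force: [-47.7, 17.5, 16.2]
gripper_width: 0.007
gripper_force: 24.5
```

A hard stop at the same place with 48 N and no body contact, so the strap is against its stop (tail at -0.041, nose about 0.086, foot over the block). I go for the nut.

Call:
{"api": "move_arm", "payload": {"series": [{"grip": 0,"xyz": [-10,5,-3],"angular": [0,0,0]},{"grip": 0,"xyz": [-20,5,-6],"angular": [0,0,0]},{"grip": 0.3,"xyz": [-6,5,-54],"angular": [0,0,0]},{"grip": 1,"xyz": [10,5,-110],"angular": [0,-0.15,0]},{"grip": 1,"xyz": [12,55,-120],"angular": [0,-0.287,0]},{"grip": 1,"xyz": [12,105,-120],"angular": [0,-0.287,0]},{"grip": 1,"xyz": [12,155,-120],"angular": [0,-0.287,0]},{"grip": 1,"xyz": [12,205,-120],"angular": [0,-0.287,0]},{"grip": 1,"xyz": [12,255,-120],"angular": [0,-0.287,0]},{"grip": 1,"xyz": [12,255,-120],"angular": [0,-0.287,0]}]}}

```text
time_s: 5.9
tcp_pos: [0.5191, -0.1385, 0.1932]
ee_rot: [[0.997, -0.074, 0.009], [-0.074, -0.997, -0.004], [0.009, 0.003, -1.0]]
wrist_force: [0.7, -0.2, -0.6]
gripper_width: 0.653
gripper_force: 0.0
```

Call:
{"api": "move_arm", "payload": {"series": [{"grip": 1,"xyz": [36,86,10],"angular": [0,0,1.648]},{"grip": 1,"xyz": [36,86,20],"angular": [0,0,1.648]},{"grip": 1,"xyz": [36,86,50],"angular": [0,0,1.648]},{"grip": 1,"xyz": [36,86,50],"angular": [0,0,1.648]},{"grip": 1,"xyz": [36,86,50],"angular": [0,0,1.648]},{"grip": 1,"xyz": [36,86,50],"angular": [0,0,1.648]},{"grip": 1,"xyz": [36,86,50],"angular": [0,0,1.648]},{"grip": 1,"xyz": [36,86,50],"angular": [0,0,1.648]},{"grip": 1,"xyz": [36,86,50],"angular": [0,0,1.648]},{"grip": 1,"xyz": [36,86,50],"angular": [0,0,1.648]}]}}

```text
time_s: 6.9
tcp_pos: [0.5493, -0.2248, 0.1431]
ee_rot: [[-0.008, -1.0, 0.008], [-1.0, 0.008, -0.004], [0.004, -0.008, -1.0]]
wrist_force: [-0.2, 0.2, -0.4]
gripper_width: 1.0
gripper_force: 0.0
```

Call:
{"api": "move_arm", "payload": {"series": [{"grip": 1,"xyz": [0,0,0],"angular": [0,0,0.148]},{"grip": 1,"xyz": [0,0,0],"angular": [0,0,0.148]}]}}

```text
time_s: 7.1
tcp_pos: [0.5492, -0.225, 0.143]
ee_rot: [[-0.15, -0.989, 0.008], [-0.989, 0.15, -0.004], [0.003, -0.008, -1.0]]
wrist_force: [0.3, 0.1, 0.0]
gripper_width: 1.002
gripper_force: 0.0
```

```bash
python3 - <<'E'
from station import r
from h import *
a=r.capture("scene");b=r.capture("top");s=r.sense();print(s["tcp_pos"],s["joints"]);print(s["ee_rot"])
np.savez("scene3.npz",**a);np.savez("top3.npz",**b)
# strap check + stud close up
z=lambda im,x,y,w,h,f:cv2.resize(im[y:y+h,x:x+w],(w*f,h*f),interpolation=cv2.INTER_CUBIC)
A=np.hstack([z(a["img"],283,150,57,50,7),z(b["img"],268,150,57,50,7)])
B=np.hstack([z(a["img"],340,200,57,35,7),z(b["img"],376,185,57,35,7)])
cv2.imwrite("pics/c4.png",np.vstack([A,B])[:,:,::-1])
E
```

```text
[ 0.5489 -0.2254  0.143 ] [ -6.6141  24.0993 -12.6419   0.2123 -52.8188  -1.992 ]
[[-0.1474 -0.989   0.0073]
 [-0.9891  0.1474 -0.0038]
 [ 0.0027 -0.0078 -1.    ]]
```

View pics/c4.png

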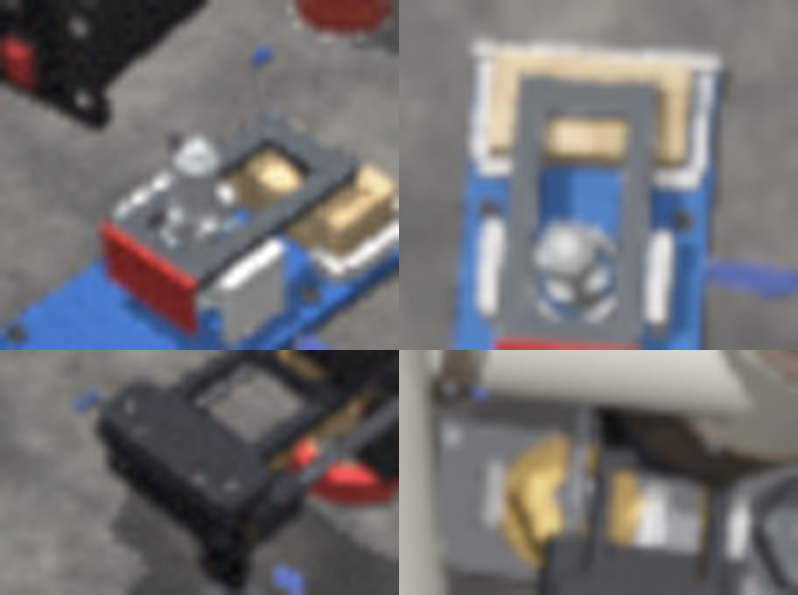

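Top row: the stud now sits against the rear of the slot, so the strap is fully forward. The open jaws straddle the brass nut, at top (403,205). Descend and grip.

Call:
{"api": "move_arm", "payload": {"series": [{"grip": 1,"xyz": [1,0,40],"angular": [-0.008,-0.003,0]},{"grip": 1,"xyz": [1,0,80],"angular": [-0.008,-0.003,0]},{"grip": 1,"xyz": [1,0,98],"angular": [-0.008,-0.003,0]},{"grip": 1,"xyz": [1,0,98.5],"angular": [-0.008,-0.003,0]},{"grip": 1,"xyz": [1,0,98.5],"angular": [-0.008,-0.003,0]}]}}

```text
time_s: 7.7
tcp_pos: [0.5495, -0.2276, 0.0447]
ee_rot: [[-0.15, -0.989, -0.0], [-0.989, 0.15, -0.0], [0.0, 0.0, -1.0]]
wrist_force: [0.5, 0.1, 0.6]
gripper_width: 1.001
gripper_force: 0.0
```

Call:
{"api": "move_arm", "payload": {"series": [{"grip": 0.4,"xyz": [0,0,0],"angular": [0,0,0]},{"grip": 0.4,"xyz": [0,0,0],"angular": [0,0,0]},{"grip": 0.3,"xyz": [0,0,0],"angular": [0,0,0]},{"grip": 0.3,"xyz": [0,0,0],"angular": [0,0,0]},{"grip": 0.3,"xyz": [0,0,0],"angular": [0,0,0]},{"grip": 0.3,"xyz": [0,0,0],"angular": [0,0,0]}]}}

```text
time_s: 8.3
tcp_pos: [0.5485, -0.2277, 0.0446]
ee_rot: [[-0.152, -0.988, -0.001], [-0.988, 0.152, 0.0], [-0.0, 0.001, -1.0]]
wrist_force: [-1.1, -0.3, 2.5]
gripper_width: 0.572
gripper_force: 30.0
```

```bash
python3 - <<'E'
from h import *
from station import r
s=r.sense();print(s["time_s"],s["tcp_pos"],s["wrist_force"],s["moment"],s["gripper_width"],s["gripper_force"]);print(s["ee_rot"])
S3,T3=load("scene3"),load("top3")
cr=lambda x,y,x0,y0:((x+.5)/7-.5+x0,(y+.5)/7-.5+y0)
for a,b in(((197,140),(566,240)),((197,143),(571,245))):
    print(tri(cr(*a,283,150),cr(b[0]-400,b[1],268,150)))
for y in(240,250):print(onz(T3,cr(169,y,268,150),.111))
print(onz(S3,cr(197,142,283,150),.111))
E
```

```text
8.3 [ 0.5485 -0.2277  0.0446] [-1.0878 -0.269   2.4955] [0.2466 0.2282 0.0063] 0.5718317125876766 29.999062567949295
[[-0.1523 -0.9883 -0.001 ]
 [-0.9883  0.1523  0.0005]
 [-0.0003  0.0011 -1.    ]]
(array([0.6068, 0.1129, 0.1137]), [array([[-0.3,  0.1]]), array([[ 0.2, -0.3]])])
(array([0.6044, 0.1108, 0.1146]), [array([[-0.3,  0.1]]), array([[ 0.2, -0.3]])])
[0.6065 0.1126]
[0.6022 0.1126]
[0.6088 0.1134]
```

Call:
{"api": "move_arm", "payload": {"series": [{"grip": 0.3,"xyz": [0,0,-5],"angular": [0,0,0]},{"grip": 0.3,"xyz": [0,0,-12],"angular": [0,0,0]},{"grip": 0.3,"xyz": [0,0,-20],"angular": [0,0,0]},{"grip": 0.3,"xyz": [0,0,-40],"angular": [0,0,0]},{"grip": 0.3,"xyz": [0,0,-80],"angular": [0,0,0]},{"grip": 0.3,"xyz": [0,0,-130],"angular": [0,0,0]},{"grip": 0.3,"xyz": [0,0,-150],"angular": [0,0,0]},{"grip": 0.3,"xyz": [0,0,-150],"angular": [0,0,0]}]}}

```text
time_s: 9.1
tcp_pos: [0.551, -0.2283, 0.1998]
ee_rot: [[-0.152, -0.988, 0.01], [-0.988, 0.152, -0.002], [0.0, -0.01, -1.0]]
wrist_force: [0.8, -0.2, -0.6]
gripper_width: 0.575
gripper_force: 30.0
```

Call:
{"api": "move_arm", "payload": {"series": [{"grip": 0.3,"xyz": [-45,0,0],"angular": [-0.01,0,0]},{"grip": 0.3,"xyz": [-90,-1,0],"angular": [-0.01,0,0]},{"grip": 0.3,"xyz": [-135,-1,0],"angular": [-0.01,0,0]},{"grip": 0.3,"xyz": [-180,-2,0],"angular": [-0.01,0,0]},{"grip": 0.3,"xyz": [-225,-2,0],"angular": [-0.01,0,0]},{"grip": 0.3,"xyz": [-270,-3,0],"angular": [-0.01,0,0]},{"grip": 0.3,"xyz": [-315,-3,0],"angular": [-0.01,0,0]},{"grip": 0.3,"xyz": [-345,-3,0],"angular": [-0.01,0,0]},{"grip": 0.3,"xyz": [-345,-3,0],"angular": [-0.01,0,0]},{"grip": 0.3,"xyz": [-345,-3,0],"angular": [-0.01,0,0]}]}}

```text
time_s: 10.1
tcp_pos: [0.6034, 0.1131, 0.193]
ee_rot: [[-0.151, -0.988, -0.014], [-0.989, 0.151, 0.001], [0.001, 0.014, -1.0]]
wrist_force: [0.6, -0.9, -0.9]
gripper_width: 0.569
gripper_force: 30.0
```

```bash
python3 - <<'E'
from station import r
from h import *
a=r.capture("scene");s=r.sense();print(s["tcp_pos"],s["joints"],s["gripper_width"],s["wrist_force"]);print(s["ee_rot"])
np.savez("scene4.npz",**a)
X=s["tcp_pos"]-[0,0,.0346];print("foot centre px",proj(a,X),"stud px",proj(a,[.6065,.113,.111]))
cv2.imwrite("pics/c5.png",cv2.resize(a["img"][100:200,270:350],None,fx=6,fy=6,interpolation=cv2.INTER_CUBIC)[:,:,::-1])
E
```

```text
[0.6034 0.1123 0.1933] [ 25.4493  23.6652  -4.983   -0.4314 -62.0038 -34.0131] 0.5687915861689241 [-0.2756  0.1952 -2.0122]
[[-0.1524 -0.9882 -0.0131]
 [-0.9883  0.1524  0.0011]
 [ 0.0009  0.0131 -0.9999]]
foot centre px [[309.5648 160.2879]] stud px [[310.3854 170.2445]]
```

View pics/c5.png

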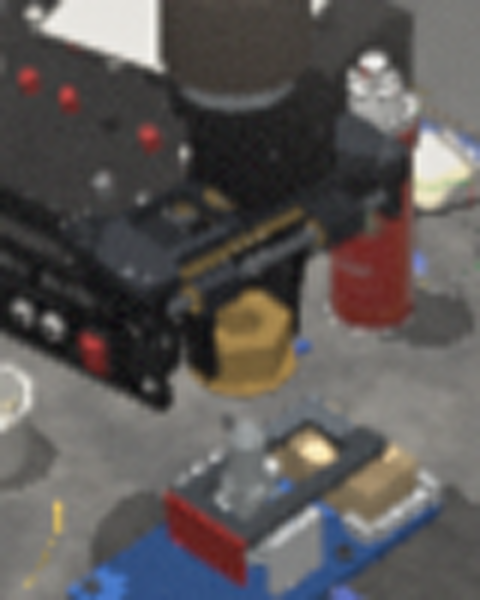

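The brass nut is held upright just above the stud; flange centre at crop (245,368), stud tip at (245,420). Lowering.

Call:
{"api": "move_arm", "payload": {"series": [{"grip": 0.3,"xyz": [-1.5,-3,20],"angular": [0.013,0,0]},{"grip": 0.3,"xyz": [-1.5,-3,38],"angular": [0.013,0,0]},{"grip": 0.3,"xyz": [-1.5,-3,38],"angular": [0.013,0,0]},{"grip": 0.3,"xyz": [-1.5,-3,45],"angular": [0.013,0,0]},{"grip": 0.3,"xyz": [-1.5,-3,52],"angular": [0.013,0,0]},{"grip": 0.3,"xyz": [-1.5,-3,58],"angular": [0.013,0,0]}]}}

```text
time_s: 10.75
tcp_pos: [0.6068, 0.1136, 0.1382]
ee_rot: [[-0.152, -0.988, 0.002], [-0.988, 0.152, -0.0], [0.0, -0.002, -1.0]]
wrist_force: [-9.5, 2.2, 24.9]
gripper_width: 0.573
gripper_force: 30.0
```

```bash
python3 -c "
from station import r
s=r.sense()
for k in('tcp_pos','wrist_force','moment','ee_rot','gripper_width'):print(s[k])"
```

```text
[0.60684976 0.11355601 0.13820746]
[-9.4790678   2.19413151 24.85906992]
[ 0.74385045  3.33216169 -0.01193886]
[[-1.52197587e-01 -9.88347227e-01  2.37753268e-03]
 [-9.88350079e-01  1.52196839e-01 -4.93470553e-04]
 [ 1.25867295e-04 -2.42493964e-03 -9.99997052e-01]]
0.5728053561053891
```

Call:
{"api": "move_arm", "payload": {"series": [{"grip": 0.3,"xyz": [0,1,-6],"angular": [0,0,0]},{"grip": 0.3,"xyz": [0,3,-6],"angular": [0,0,0]},{"grip": 0.3,"xyz": [0,3,-2],"angular": [0,0,0]},{"grip": 0.3,"xyz": [0,3,3],"angular": [0,0,0]},{"grip": 0.3,"xyz": [0,3,3],"angular": [0,0,0]}]}}

```text
time_s: 11.25
tcp_pos: [0.6037, 0.1129, 0.1337]
ee_rot: [[-0.152, -0.988, 0.002], [-0.988, 0.152, -0.002], [0.002, -0.002, -1.0]]
wrist_force: [1.6, -6.1, -3.6]
gripper_width: 0.573
gripper_force: 30.0
```

Call:
{"api": "move_arm", "payload": {"series": [{"grip": 0.3,"xyz": [2,0,3],"angular": [0,0,0]},{"grip": 0.3,"xyz": [2,0,8],"angular": [0,0,0]},{"grip": 0.3,"xyz": [2,0,13],"angular": [0,0,0]},{"grip": 0.3,"xyz": [2,0,17],"angular": [0,0,0]},{"grip": 0.3,"xyz": [2,0,20],"angular": [0,0,0]},{"grip": 0.3,"xyz": [2,0,20],"angular": [0,0,0]}]}}

```text
time_s: 11.85
tcp_pos: [0.6032, 0.1122, 0.1125]
ee_rot: [[-0.152, -0.988, 0.001], [-0.988, 0.152, -0.001], [0.0, -0.001, -1.0]]
wrist_force: [0.3, -1.7, -2.9]
gripper_width: 0.574
gripper_force: 30.0
```

Call:
{"api": "move_arm", "payload": {"series": [{"grip": 0.3,"xyz": [1,0,3],"angular": [0,0,0]},{"grip": 0.3,"xyz": [1,0,5],"angular": [0,0,0]},{"grip": 0.3,"xyz": [1,0,7],"angular": [0,0,0]},{"grip": 0.3,"xyz": [1,0,7],"angular": [0,0,0]}]}}

```text
time_s: 12.25
tcp_pos: [0.6036, 0.1116, 0.1063]
ee_rot: [[-0.152, -0.988, 0.003], [-0.988, 0.152, 0.0], [-0.001, -0.002, -1.0]]
wrist_force: [0.1, -0.2, -1.9]
gripper_width: 0.572
gripper_force: 30.0
```

Call:
{"api": "move_arm", "payload": {"series": [{"grip": 0.3,"xyz": [0,0,2],"angular": [0,0,0]},{"grip": 0.3,"xyz": [0,0,4],"angular": [0,0,0]},{"grip": 0.3,"xyz": [0,0,5],"angular": [0,0,0]},{"grip": 0.3,"xyz": [0,0,5],"angular": [0,0,0]}]}}

```text
time_s: 12.65
tcp_pos: [0.6038, 0.1116, 0.1056]
ee_rot: [[-0.151, -0.989, 0.004], [-0.989, 0.151, -0.0], [-0.0, -0.004, -1.0]]
wrist_force: [-7.6, 0.7, 16.4]
gripper_width: 0.573
gripper_force: 30.0
```

Call:
{"api": "move_arm", "payload": {"series": [{"grip": 0.3,"xyz": [0,0,-3],"angular": [0,0,0]},{"grip": 0.3,"xyz": [0,0,-3],"angular": [0,0,-0.1]},{"grip": 0.3,"xyz": [0,0,-3],"angular": [0,0,-0.2]},{"grip": 0.3,"xyz": [0,0,-3],"angular": [0,0,-0.3]},{"grip": 0.3,"xyz": [0,0,-3],"angular": [0,0,-0.3]}]}}

```text
time_s: 13.15
tcp_pos: [0.6037, 0.1116, 0.1046]
ee_rot: [[0.147, -0.989, 0.003], [-0.989, -0.147, 0.0], [0.0, -0.003, -1.0]]
wrist_force: [-0.6, -0.6, -1.8]
gripper_width: 0.57
gripper_force: 30.0
```

```bash
cat >st.py <<'E'
from station import r
import numpy as np
np.set_printoptions(precision=4,suppress=True)
s=r.sense();R=s["ee_rot"]
print(s["time_s"],s["tcp_pos"],"yaw",np.degrees(np.arctan2(R[1,0],R[0,0])).round(1),"F",s["wrist_force"],"M",s["moment"],"j6",s["joints"][5],s["gripper_width"],"mid below",(.111-(s["tcp_pos"][2]-.0196))*1e3)
E
python3 st.py
```

```text
13.15 [0.6037 0.1116 0.1046] yaw -81.6 F [-0.5513 -0.5777 -1.7656] M [ 0.0952  0.0768 -0.0194] j6 -17.202478346404842 0.5700292368165644 mid below 25.974235221102024
```

Call:
{"api": "move_arm", "payload": {"series": [{"grip": 0.3,"xyz": [0,0,2],"angular": [0,0,0]},{"grip": 0.3,"xyz": [0,0,3],"angular": [0,0,-0.1]},{"grip": 0.3,"xyz": [0,0,3],"angular": [0,0,-0.2]},{"grip": 0.3,"xyz": [0,0,3],"angular": [0,0,-0.3]},{"grip": 0.3,"xyz": [0,0,3],"angular": [0,0,-0.3]}]}}

```text
time_s: 13.65
tcp_pos: [0.6035, 0.1113, 0.1008]
ee_rot: [[0.431, -0.902, 0.002], [-0.902, -0.431, -0.0], [0.001, -0.002, -1.0]]
wrist_force: [-0.2, 0.6, -1.3]
gripper_width: 0.57
gripper_force: 30.0
```

```bash
python3 st.py
```

```text
13.65 [0.6035 0.1113 0.1008] yaw -64.5 F [-0.1959  0.5826 -1.3272] M [ 0.0299 -0.0134 -0.0131] j6 -0.09851829547455516 0.5700172589303404 mid below 29.793944457559355
```

Call:
{"api": "move_arm", "payload": {"series": [{"grip": 0.3,"xyz": [0,0,1.5],"angular": [0,0,0]},{"grip": 0.3,"xyz": [0,0,3],"angular": [0,0,0]},{"grip": 0.3,"xyz": [0,0,4],"angular": [0,0,0]},{"grip": 0.3,"xyz": [0,0,4],"angular": [0,0,0]}]}}

```text
time_s: 14.05
tcp_pos: [0.6035, 0.1113, 0.0977]
ee_rot: [[0.432, -0.902, 0.002], [-0.902, -0.432, -0.0], [0.001, -0.002, -1.0]]
wrist_force: [-1.4, -0.9, 0.4]
gripper_width: 0.57
gripper_force: 30.0
```

```bash
python3 st.py
```

```text
14.05 [0.6035 0.1113 0.0977] yaw -64.4 F [-1.398  -0.9025  0.3749] M [-0.0623  0.2614  0.0074] j6 -0.04652851350826765 0.56984626272604 mid below 32.93723663948121
```

Nut now 33 mm below stud_top: it has dropped onto the strap. Winding clockwise.

Call:
{"api": "move_arm", "payload": {"series": [{"grip": 0.3,"xyz": [0,0,0.5],"angular": [0,0,0.13]},{"grip": 0.3,"xyz": [0,0,1],"angular": [0,0,0.26]},{"grip": 0.3,"xyz": [0,0,1.5],"angular": [0,0,0.39]},{"grip": 0.3,"xyz": [0,0,2],"angular": [0,0,0.52]},{"grip": 0.3,"xyz": [0,0,2.3],"angular": [0,0,0.65]},{"grip": 0.3,"xyz": [0,0,2.3],"angular": [0,0,0.65]}]}}

```text
time_s: 14.65
tcp_pos: [0.6035, 0.1108, 0.0964]
ee_rot: [[-0.204, -0.979, 0.002], [-0.979, 0.204, -0.001], [0.0, -0.003, -1.0]]
wrist_force: [-1.9, -0.7, 5.3]
gripper_width: 0.57
gripper_force: 30.0
```

```bash
python3 st.py
```

```text
14.65 [0.6035 0.1108 0.0964] yaw -101.8 F [-1.8964 -0.6792  5.2915] M [-0.2442  0.817   0.0107] j6 -37.40108062094661 0.5702988604241571 mid below 34.17110572511588
```

Call:
{"api": "move_arm", "payload": {"series": [{"grip": 0.3,"xyz": [0,0,0.5],"angular": [0,0,0.1]},{"grip": 0.3,"xyz": [0,0,0.7],"angular": [0,0,0.2]},{"grip": 0.3,"xyz": [0,0,1],"angular": [0,0,0.3]},{"grip": 0.3,"xyz": [0,0,1],"angular": [0,0,0.3]}]}}

```text
time_s: 15.05
tcp_pos: [0.6031, 0.1108, 0.0955]
ee_rot: [[-0.484, -0.875, 0.002], [-0.875, 0.484, -0.001], [0.0, -0.002, -1.0]]
wrist_force: [-3.1, -0.6, 7.1]
gripper_width: 0.569
gripper_force: 30.0
```

```bash
python3 st.py
```

```text
15.05 [0.6031 0.1108 0.0955] yaw -118.9 F [-3.1207 -0.5949  7.0731] M [-0.0919  1.1117 -0.0127] j6 -54.56132273695094 0.568539171518962 mid below 35.063993326003285
```

Call:
{"api": "move_arm", "payload": {"series": [{"grip": 0.3,"xyz": [0,0,-1],"angular": [0,0,0.1]},{"grip": 0.3,"xyz": [0,0,-1],"angular": [0,0,0.2]},{"grip": 0.3,"xyz": [0,0,-1],"angular": [0,0,0.2]}]}}

```text
time_s: 15.35
tcp_pos: [0.6024, 0.1113, 0.0954]
ee_rot: [[-0.647, -0.762, 0.0], [-0.762, 0.647, -0.0], [0.0, -0.0, -1.0]]
wrist_force: [-5.1, 0.9, 3.8]
gripper_width: 0.571
gripper_force: 30.0
```

```bash
python3 st.py
```

```text
15.35 [0.6024 0.1113 0.0954] yaw -130.3 F [-5.1411  0.8964  3.7869] M [ 0.5444  1.3985 -0.0677] j6 -65.92024997098618 0.5709140246632277 mid below 35.22882955704644
```

Call:
{"api": "move_arm", "payload": {"series": [{"grip": 0.3,"xyz": [0,0,0],"angular": [0,0,0.08]},{"grip": 0.3,"xyz": [0,0,0],"angular": [0,0,0.16]},{"grip": 0.3,"xyz": [0,0,0],"angular": [0,0,0.16]}]}}

```text
time_s: 15.65
tcp_pos: [0.6018, 0.111, 0.0955]
ee_rot: [[-0.755, -0.655, -0.002], [-0.655, 0.755, -0.003], [0.003, -0.001, -1.0]]
wrist_force: [-7.2, 0.7, 5.2]
gripper_width: 0.577
gripper_force: 30.9
```

```bash
python3 st.py
```

```text
15.65 [0.6018 0.111  0.0955] yaw -139.1 F [-7.1963  0.6552  5.1944] M [0.1816 1.8983 1.2399] j6 -74.76866328509361 0.5770912969773171 mid below 35.14857664410913
```

Torque jumped to 1.24 N m: that is the stop. I ease off, release and rise.

Call:
{"api": "move_arm", "payload": {"series": [{"grip": 1,"xyz": [0,0,0],"angular": [0,0,-0.02]},{"grip": 1,"xyz": [0,0,0],"angular": [0,0,-0.02]},{"grip": 1,"xyz": [0,0,0],"angular": [0,0,-0.02]},{"grip": 1,"xyz": [0,0,0],"angular": [0,0,-0.02]},{"grip": 1,"xyz": [0,0,0],"angular": [0,0,-0.02]},{"grip": 1,"xyz": [0,0,-20],"angular": [0,0,-0.02]},{"grip": 1,"xyz": [0,0,-60],"angular": [0,0,-0.02]},{"grip": 1,"xyz": [0,0,-110],"angular": [0,0,-0.02]},{"grip": 1,"xyz": [0,0,-140],"angular": [0,0,-0.02]},{"grip": 1,"xyz": [0,0,-140],"angular": [0,0,-0.02]}]}}

```text
time_s: 16.65
tcp_pos: [0.606, 0.112, 0.2414]
ee_rot: [[-0.746, -0.666, 0.014], [-0.666, 0.746, 0.004], [-0.013, -0.007, -1.0]]
wrist_force: [-0.5, -0.1, 0.3]
gripper_width: 0.997
gripper_force: 0.0
```

```bash
python3 - <<'E'
from station import r
from h import *
a=r.capture("scene");s=r.sense();print(s["tcp_pos"],s["wrist_force"],s["gripper_width"])
np.savez("scene5.npz",**a)
for d in(.033,.036):print(d,proj(a,[.6055,.1125,.111-d+.015]))
cv2.imwrite("pics/c6.png",cv2.resize(a["img"][140:215,270:350],None,fx=8,fy=8,interpolation=cv2.INTER_CUBIC)[:,:,::-1])
E
```

```text
[0.6044 0.1117 0.238 ] [ 1.0079  0.4834 -0.599 ] 0.9980635579080939
0.033 [[310.4496 174.2947]]
0.036 [[310.4734 174.929 ]]
```

View pics/c6.png

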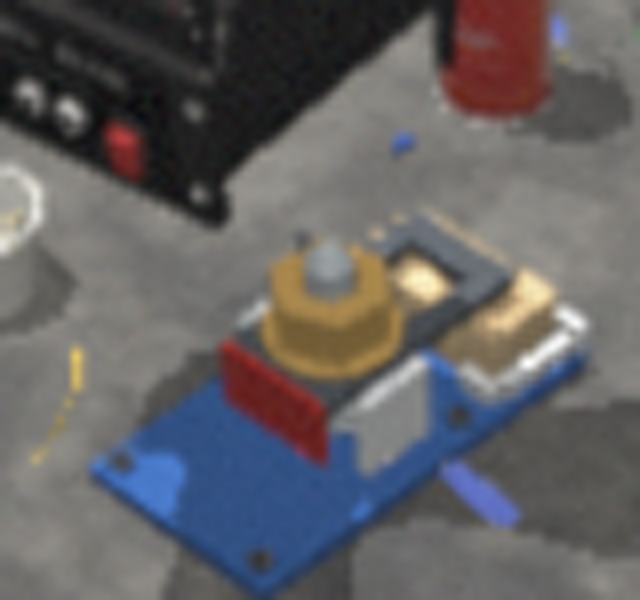

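```bash
python3 - <<'E'
from h import *
A,B=load("scene3"),load("scene5")
print("expected for 2.3mm",proj(A,[.566,.116,.045-.0023])-proj(A,[.566,.116,.045]))
for n,C in(("before",A),("after",B)):
    i=C["img"].astype(float);w=np.clip(i[...,0]-i[...,1:].max(2),0,None);w[w<25]=0;k=np.zeros_like(w);k[178:202,292:316]=1;w*=k
    y,x=np.mgrid[:400,:640];print(n,(w*x).sum()/w.sum(),(w*y).sum()/w.sum(),w.sum())
g=lambda C:cv2.cvtColor(C["img"],cv2.COLOR_RGB2GRAY).astype(np.float32)
for n,(y,x,h,ww) in dict(tail=(178,295,24,20),nose=(165,316,14,20),blockfence=(176,326,14,18),base=(195,280,20,30)).items():
    a,b=[cv2.Laplacian(cv2.GaussianBlur(g(C)[y:y+h,x:x+ww],(0,0),1),5) for C in(A,B)]
    print(n,cv2.phaseCorrelate(a,b,cv2.createHanningWindow((ww,h),cv2.CV_32F)))
E
```

```text
expected for 2.3mm [[0.0261 0.466 ]]
before 303.95469532299427 188.5602637684699 8189.0
after 305.0174846255878 187.76920294224044 8293.0
tail ((0.8214401993623905, 0.001602185999910688), 0.6347467750310898)
nose ((0.2326448920634583, 0.734681411484396), 1.1207552671432495)
blockfence ((0.08886828899637322, 0.09160643105070942), 1.0046772630126388)
base ((0.2286214791437029, 0.04234760121017089), 0.57266623655955)
```

```bash
python3 -c "
from station import r
print(r.finish_job())"
```

```text
the job is handed in; nothing more can be done
None
```

I handed the job in after about 17 s of arm time; it gave no verdict. The strap is hard against its forward stop and the brass nut is wound clockwise to its stop. The strap's nose looks pressed down in the last picture, though I could not measure the strap's exact travel or the foot's force on the block.

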